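# Put the finishing tools away in their fitted holders

## Robot

A 7-joint arm with a two-finger parallel gripper is mounted at the origin on a cart in front of the work surface, level with it; the furniture and walls round the work are solid. World frame = base frame: x ahead of the robot, y to its left, z up, the work surface at z = 0. Lengths are in m, angles in rad, forces in N, time in s.
With the tool pointing down it reaches from about 0.425 to 0.825 m from the base axis. Payload 3.6 kg.
Tool frame: the origin (TCP) lies where the fingers leave the gripper's body, on its centre line; the fingertips stand 73 mm ahead of it and the grasp point (between the pads) lies 54 mm ahead of it; z points along the fingers, y is the line along which they close (so a half turn about z gives the same grasp; the last joint's range is limited). The gripper opens to 85 mm and grips with 20 to 120 N. Pads are 22 mm wide; open, the fingers measure 114 mm over their backs; the gripper's body (76 mm by 85 mm) begins 54 mm behind the grasp point. The pads swing forward as they close: fully open they stand 13 mm farther back than shut.
Start: joints at [1.26, 0.615, -0.013, 1.423, 0.008, 1.103, -0.04], TCP at [0.183, -0.624, 0.304] pointing down, gripper open.
Joint ranges: [-3.12, 3.12], [-0.3, 2.06], [-1.34, 1.32], [0.26, 2.42], [-1.36, 4.5], [0.01, 1.98], [-2.84, 2.84]. Speed limits (rad/s): [2.79, 2.79, 3.14, 3.14, 3.14, 3.14, 3.14].

## Interface

Orientations are given as a unit quaternion [x, y, z, w].
In Python, from station import arm, snapshot, camera_info, ticket gives the robot as it stands. Calls block until the motion is done:
- arm.movep(position, orientation): joint-space move of the TCP to a pose.
- arm.line_to(position, velocity=0.15, ori=None): straight line of the TCP; ori=None keeps the orientation; velocity is the mean speed in m/s.
- arm.move_j(angles): joint-space move.
- arm.move_gripper(opening, effort=None): opening from 0.0 (shut) to 1.0 (fully open); effort is the grip in N (None keeps the last); returns when the fingers have stopped.
- arm.pause(seconds).
- arm.ik(position, orientation): joint angles nearest the present ones, or None.
- snapshot(name): name is "scene" or "top" or "wrist"; returns the picture (420x560x3 uint8, blue, green, red); there is no depth.
- camera_info(name): a dict with "fx", "fy", "cx", "cy" (pixels), "R" (3x3) and "t" (3): a world point X has camera coordinates R X + t; the wrist camera has in their place "T_tool_cam" (4x4, takes a point from camera to tool coordinates, whose origin is the TCP and whose axes are the flange's). Camera axes: x right, y down, z forward; pixel columns grow to the right and rows downward; lengths in m; the calibration is good to about 2 mm. A picture is of the moment at which its call begins: read the wrist's pose just before it. camera_info takes no time and is no camera call.
A pose or a line that the arm cannot do raises arm.MotionError and nothing moves.
- ticket.finish_job(): hands the job in; it is judged then, once.
Readings, each from a call of its own:
- arm.read_time(): time.
- arm.read_joint_positions(): joint angles.
- arm.read_dq(): joint speeds.
- arm.read_effort(): joint torques, N m.
- arm.read_tool_pos(): TCP position.
- arm.read_eef_rot(): TCP orientation.
- arm.read_ft_force(): force on the tool from outside, world axes, zero at the start.
- arm.read_wrist_torque(): the same for the moment, N m.
- arm.read_opening(): opening from 0.0 (shut) to 1.0 (fully open).
- arm.read_finger_force(): force on a finger pad.
Only numpy, scipy, OpenCV 4.12 (cv2) and the standard library are available. Lean on these libraries where they do the work, as an engineer would, in place of code of your own. Each camera call takes 0.05 s, during which the arm holds its last target. There are 200 camera calls.

## Task

Pick the four finishing things out from the row along the front edge of the bench and put each into the wooden holder made for it: the marker pen lying in the narrow long tray, the cutters flat in the wide long tray, the sanding block flat in the short tray and the wax tub upright in the round pocket. Each must lie right down in its pocket, along the tray; leave the casting and the tin lid of trimmings where they are.

Things in the scene. Friction and masses are not known exactly. Their poses are not given: they have to be found in the camera images.
- pen_mid (a point): The marker pen, white and blue, 17 mm thick and 135 mm long, 20 g, lying on the table. This point is the middle of the pen, on its axis, 8 mm above what it lies on; y runs along the pen. It may roll a little; which end points where does not matter. Grip it across its thickness at the middle.
- flush_cutter: Small cutters with black handles, lying flat: 42 mm wide over the handles, 123 mm long, 10 mm thick, 70 g. Origin: centre of the underside; y runs along its length towards the handle ends (the cutting tips are at y = -61 mm), x across, z up. Grip it from above across both handles (along x) near the origin, with the fingertips close to the table. Which end points where in the tray does not matter.
- sand_block: Cork sanding block with grey abrasive paper, a plain brick 47 x 85 x 26 mm, 60 g. Origin: centre of the underside; x along the 47 mm, y along the 85 mm, z up. Grip it across the 47 mm.
- wax_tub: Small round plastic tub of wax, standing upright, 54 mm high, 120 g; its round lid, 55 mm across, takes up the heights 43 to 54 mm and is fixed; body about 50 mm across. Origin: under the tub at its foot, z up; the lid's axis is at x = +2 mm, y = 0. Grip it across the lid, in any direction.
- pen_tray: The narrowest wooden tray, for the pen: pocket 32 mm wide and 148 mm long, outside 44 x 160 mm. Pale wood, lined with grey felt. The floor of the pocket is 6 mm above the table and the rim 16 mm; walls 6 mm thick. The long walls are cut away over the middle 84 mm so that fingers can reach in from both sides. Origin: centre of the underside, on the table; y runs along its length, x across, z up. Fixed to the table during the job.
- cutter_tray: The wide, long wooden tray, for the cutters: pocket 57 mm wide and 137 mm long, outside 69 x 149 mm. Pale wood, lined with grey felt. The floor of the pocket is 6 mm above the table and the rim 16 mm; walls 6 mm thick. The long walls are cut away over the middle 76 mm so that fingers can reach in from both sides. Origin: centre of the underside, on the table; y runs along its length, x across, z up. Fixed to the table during the job.
- block_tray: The short wooden tray, for the sanding block: pocket 62 mm wide and 100 mm long, outside 74 x 112 mm. Pale wood, lined with grey felt. The floor of the pocket is 6 mm above the table and the rim 16 mm; walls 6 mm thick. The long walls are cut away over the middle 56 mm so that fingers can reach in from both sides. Origin: centre of the underside, on the table; y runs along its length, x across, z up. Fixed to the table during the job.
- tub_seat: Square pale wooden plate 86 x 86 x 16 mm with a round pocket 66 mm across and 10 mm deep (its floor 6 mm above the table), for the tub. Origin: centre of the underside; z up. Fixed to the table during the job.
- casting: Bystander: a white resin figure blank lying on the table, 18 x 68 x 19 mm, in among the tools. Origin: centre of the underside; y along its length. Not to be moved.
- tin_lid: Bystander: a round pressed tin lid with white trimmings in it, 76 mm across, 9 mm high, in among the tools. Origin: centre of the underside. Not to be moved.
There are look-alikes about, which are no part of the job. What is shaped like the cutter_tray but turquoise is not meant. Several things look just like the sand_block: the one meant starts nearest to the robot's base.

How it is judged:
At the end, for the whole second after the job is handed in: Each thing rests on its own holder's pocket floor (within 4 mm), at rest, origin (pen: middle) within 12 mm of the holder's; long things within 0.25 rad of the tray's length, either way; cutters, block, tub level within 0.15 rad; casting and tin lid moved under 20 mm (horizontal distance between pen_mid and pen_tray below 0.012 m and z of pen_mid in the frame of pen_tray below 0.018 m and angle between the y axis of pen_mid and the y axis of pen_tray, either way round below 0.25 rad and horizontal distance between flush_cutter and cutter_tray below 0.012 m and z of flush_cutter in the frame of cutter_tray below 0.01 m and angle between the y axis of flush_cutter and the y axis of cutter_tray, either way round below 0.25 rad and angle between each of flush_cutter, sand_block, wax_tub's own z axis and vertical below 0.15 rad and linear speed of each of flush_cutter, sand_block, wax_tub below 0.02 m/s and horizontal distance between sand_block and block_tray below 0.012 m and z of sand_block in the frame of block_tray below 0.01 m and angle between the y axis of sand_block and the y axis of block_tray, either way round below 0.25 rad and horizontal distance between wax_tub and tub_seat below 0.012 m and z of wax_tub in the frame of tub_seat below 0.01 m and distance of each of casting, tin_lid from where it was at the start of the episode below 0.02 m); the robot touches nothing.
It fails at once if the casting is moved by more than 20 mm (distance of casting from where it was at the start of the episode above 0.02 m).
It fails at once if the tin lid is moved by more than 20 mm (distance of tin_lid from where it was at the start of the episode above 0.02 m).
It also fails if it takes over 93 s, if anything falls off the work surface, if the arm or the gripper's body presses on something with over 40 N, if the wrist force passes 120 N, or if a joint passes its speed limit or range.

## Working session

There is one attempt and no reset: what is moved stays moved. The work goes in short steps, each a Python script; the robot and the scene stay as the last script left them, time stands still between calls to the robot, and variables do not carry over. Pictures are saved under pics/ and viewed, at most 14 in all, crops included, and the job is handed in when it is done.

```bash
mkdir -p pics
python3 - <<'E'
from station import arm, snapshot, camera_info
import cv2,numpy as np
for n in("top","scene"):
    im=snapshot(n);cv2.imwrite(f"pics/{n}0.png",im);c=camera_info(n)
    print(n,c["fx"],c["cx"],c["cy"],np.round(c["R"],3).tolist(),np.round(c["t"],3).tolist())
print(camera_info("wrist"),arm.read_tool_pos(),arm.read_eef_rot(),arm.read_time())
E
```

```text
top 507.71191807343416 273.91634318984114 207.01836284966464 [[-0.029, -0.999, -0.015], [-0.989, 0.031, -0.142], [0.142, 0.011, -0.99]] [-0.037, 0.582, 1.222]
scene 414.84562102543606 274.59472982853254 206.23945572575408 [[-0.815, -0.579, 0.022], [-0.312, 0.406, -0.859], [0.489, -0.707, -0.512]] [0.409, 0.242, 0.754]
{'fx': 324.30424409771877, 'fy': 324.30424409771877, 'cx': 284.04293157933546, 'cy': 213.1599194428762, 'T_tool_cam': array([[-4.60017998e-04, -9.58890033e-01, -2.83777542e-01,
         7.15165500e-02],
       [ 9.99999708e-01, -2.67979649e-04, -7.15542350e-04,
         6.36151108e-04],
       [ 6.10079821e-04, -2.83777788e-01,  9.58889876e-01,
        -7.05407681e-02],
       [ 0.00000000e+00,  0.00000000e+00,  0.00000000e+00,
         1.00000000e+00]])} [ 0.18249479 -0.62333165  0.3028467 ] [ 9.89874368e-01  1.41941613e-01 -1.83589763e-04 -1.13184179e-03] 0.1
```

View pics/top0.png

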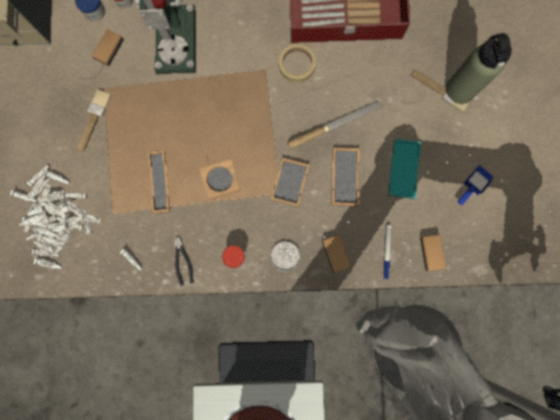

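View pics/scene0.png

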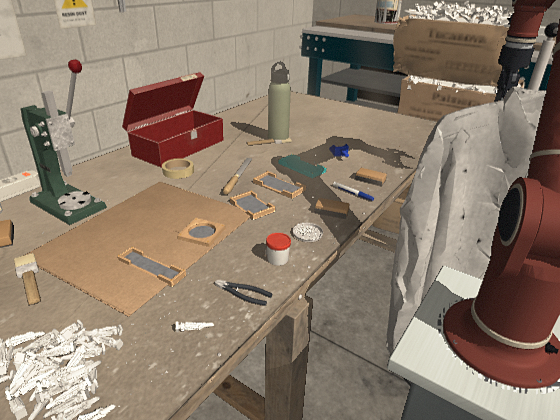

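The top view shows the row: cutters (183,260), tub (233,257), tin lid (285,254), block (336,254), which is the one nearest the base, pen (388,250) and casting (131,258). The holders are the pen tray (159,181), tub seat (219,179), block tray (291,180) and cutter tray (345,175). The scene view agrees, and the turquoise tray is the decoy.

```bash
cat > h.py <<'E'
from station import arm, snapshot, camera_info
import cv2,numpy as np
from scipy.spatial.transform import Rotation as Ro
def campose(n):
    c=camera_info(n)
    if n=="wrist":
        T=np.eye(4);T[:3,:3]=Ro.from_quat(arm.read_eef_rot()).as_matrix();T[:3,3]=arm.read_tool_pos()
        T=T@np.array(c["T_tool_cam"]);R=T[:3,:3].T;t=-R@T[:3,3]
    else: R=np.array(c["R"]);t=np.array(c["t"])
    return dict(c,R=R,t=t)
def ray(c,uv,z):
    uv=np.atleast_2d(np.float64(uv))
    d=np.c_[(uv[:,0]-c["cx"])/c["fx"],(uv[:,1]-c["cy"])/c["fy"],np.ones(len(uv))]@c["R"]
    o=-c["R"].T@c["t"]
    return (o+d*((z-o[2])/d[:,2])[:,None])[:,:2]
def proj(c,X):
    p=c["R"]@np.array(X)+c["t"];return np.array([c["cx"]+c["fx"]*p[0]/p[2],c["cy"]+c["fy"]*p[1]/p[2]])
def rect(c,mask,z,seed):
    """world minAreaRect of the mask blob nearest the seed pixel, on plane z: centre, (short,long), angle of long axis"""
    cs,_=cv2.findContours(mask,cv2.RETR_EXTERNAL,cv2.CHAIN_APPROX_NONE)
    cs=[k for k in cs if cv2.contourArea(k)>25]
    k=max(cs,key=lambda k:cv2.pointPolygonTest(k,tuple(map(float,seed)),True))
    w=(ray(c,k[:,0,:],z)*1000).astype(np.float32)
    b=cv2.boxPoints(cv2.minAreaRect(w));e1,e2=b[1]-b[0],b[2]-b[1]
    L=e1 if np.hypot(*e1)>np.hypot(*e2) else e2;s=e2 if L is e1 else e1
    return b.mean(0)/1000,(np.hypot(*s),np.hypot(*L)),np.arctan2(L[1],L[0])%np.pi,k
E
python3 - <<'E'
from h import *
im=cv2.imread("pics/top0.png");c=campose("top")
hsv=cv2.cvtColor(im,cv2.COLOR_BGR2HSV)
seeds=dict(pen_tray=(159,181,.006),tub_seat=(219,179,.006),block_tray=(291,180,.006),cutter_tray=(345,175,.006),cutter=(183,262,.005),tub=(233,257,.054),tin=(285,254,.009),block=(338,256,.026),pen=(388,250,.0085),casting=(131,258,.01))
for n,(u,v,z) in seeds.items():
    print(n,np.round(ray(c,(u,v),z)[0],3),hsv[v-1:v+2,u-1:u+2].reshape(-1,3).mean(0).round())
print([hsv[v,u].tolist() for u,v in((240,110),(200,230),(310,270),(360,230),(152,181),(204,180),(334,178),(279,184))])
cv2.imwrite("pics/crop.png",cv2.resize(im[135:290,100:460],None,fx=2.2,fy=2.2,interpolation=cv2.INTER_CUBIC))
E
```

```text
pen_tray [0.662 0.241] [ 26.  11. 115.]
tub_seat [0.663 0.086] [ 27.  10. 115.]
block_tray [ 0.654 -0.1  ] [ 22.  10. 117.]
cutter_tray [ 0.663 -0.239] [ 26.  11. 115.]
cutter [0.452 0.18 ] [ 17.  59. 137.]
tub [0.459 0.049] [  4. 180. 182.]
tin [ 0.464 -0.078] [ 24.  23. 178.]
block [ 0.455 -0.209] [ 16. 120.  94.]
pen [ 0.467 -0.337] [ 23.  28. 191.]
casting [0.466 0.311] [ 29.  17. 167.]
[[16, 98, 146], [17, 61, 141], [19, 58, 70], [19, 55, 74], [17, 85, 162], [16, 111, 189], [15, 82, 159], [8, 9, 114]]
```

View pics/crop.png

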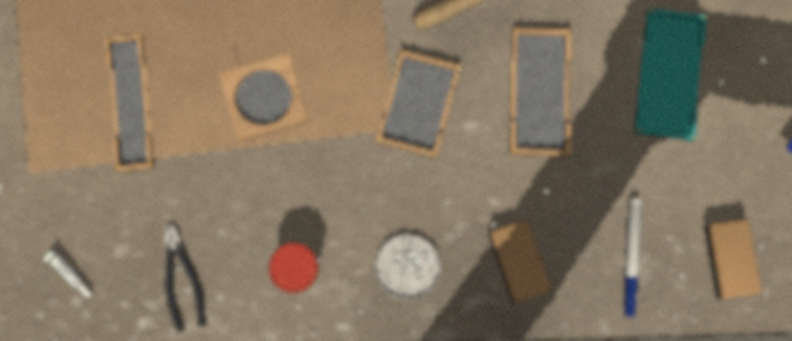

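The crop confirms the layout. The grey coat by the cart may be an obstacle near the start pose, so I'll check its extent before swinging the arm.

Run:
```python
from h import *
a=cv2.imread("pics/scene0.png")[0:300,370:560];b=cv2.imread("pics/top0.png")[280:420,340:560];w=snapshot("wrist")
a=cv2.resize(a,None,fx=2,fy=2);b=cv2.resize(b,(400,255));w=cv2.resize(w,(400,300))
r=np.vstack([b,w]);r=cv2.copyMakeBorder(r,0,45,0,0,cv2.BORDER_CONSTANT)
cv2.imwrite("pics/coat.png",np.hstack([a,r]))
```

```text
(no output)
```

View pics/coat.png

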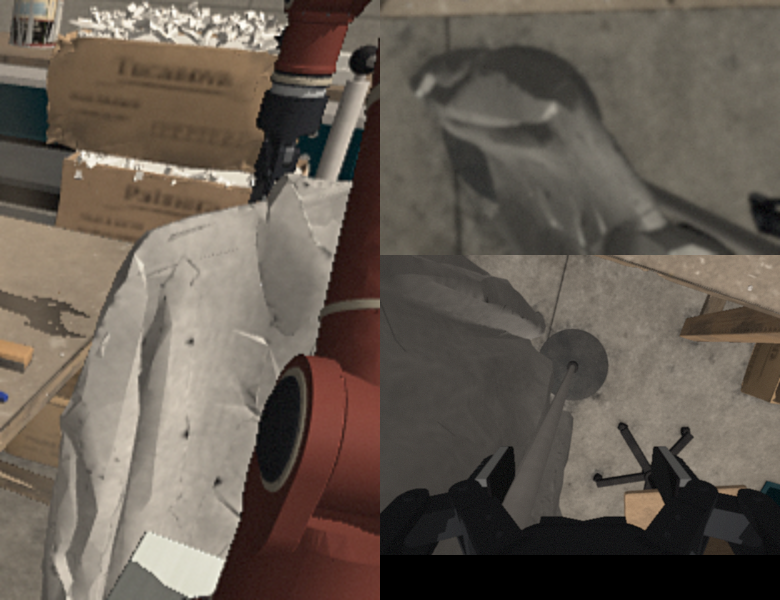

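The grey thing is a covered machine standing beside the robot, about 0.3 m high, with a pole behind the gripper at about (0.11, -0.60). I'll leave outward and upward, away from both, then take wrist views.

```bash
cat >> h.py <<'E'
def q(yaw): return (Ro.from_euler("z",yaw)*Ro.from_euler("x",np.pi)).as_quat()
E
python3 - <<'E'
from h import *
arm.line_to([.30,-.66,.42],velocity=.25)
print(arm.read_time(),arm.read_ft_force())
arm.movep([.57,-.2,.36],q(0))
c=campose("wrist");a=snapshot("wrist")
np.save("v1.npy",c,allow_pickle=True);cv2.imwrite("pics/v1.png",a)
print(arm.read_time(),arm.read_joint_positions().round(2))
arm.movep([.57,.12,.36],q(0))
c=campose("wrist");b=snapshot("wrist")
np.save("v2.npy",c,allow_pickle=True);cv2.imwrite("pics/v2.png",b)
print(arm.read_time(),arm.read_ft_force())
cv2.imwrite("pics/v12.png",np.vstack([cv2.resize(a,(400,300)),cv2.resize(b,(400,300))]))
# top-camera estimates
im=cv2.imread("pics/top0.png");t=campose("top");h=cv2.cvtColor(im,cv2.COLOR_BGR2HSV)
felt=((h[...,1]<32)&(h[...,2]<150)).astype(np.uint8)
for n,s in dict(pen_tray=(159,181),tub_seat=(219,179),block_tray=(291,180),cutter_tray=(345,175)).items():
    print(n,*[np.round(x,3) for x in rect(t,felt,.006,s)[:3]])
red=((h[...,1]>140)&((h[...,0]<10)|(h[...,0]>170))).astype(np.uint8)
print("tub",*[np.round(x,3) for x in rect(t,red,.054,(233,257))[:3]])
E
```

```text
0.975 [-0.65226585  0.01654348 -0.88532558]
2.9667 [ 0.33  0.5  -0.04  1.48  0.02  1.17 -1.29]
4.2333 [-0.53720177  0.4295407  -0.37870134]
pen_tray [0.663 0.243] [ 26.769 139.863] 0.085
tub_seat [0.664 0.086] [55.267 57.111] 1.539
block_tray [ 0.65  -0.097] [55.955 92.385] 2.852
cutter_tray [ 0.66  -0.239] [ 51.231 128.811] 3.09
tub [0.461 0.049] [48.754 53.376] 3.121
```

View pics/v12.png

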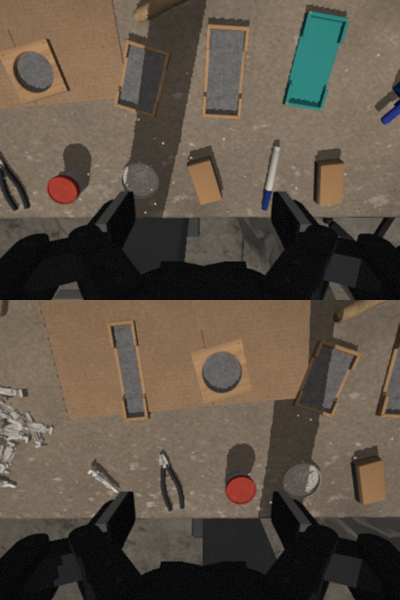

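Wrist views: v1 (full-res pixels) has the block at (286,252), pen (379,246), cutter tray (316,98) and block tray (199,109). v2 has the cutters at (241,258), tub (336,265), pen tray (179,98) and tub seat (311,101).

```bash
cat > m.py <<'E'
from h import *
out=[]
def load(k): return cv2.imread(f"pics/v{k}.png"),np.load(f"v{k}.npy",allow_pickle=True).item()
def show(n,r,im):
    print(n,*[np.round(x,4) for x in r[:3]]); cv2.drawContours(im,[r[3]],-1,(0,255,0),1)
M=lambda m:cv2.morphologyEx(m.astype(np.uint8),cv2.MORPH_CLOSE,np.ones((5,5)))
for k,S in ((1,dict(cutter_tray=(316,98),block_tray=(199,109))),(2,dict(pen_tray=(179,98),tub_seat=(311,101),block_tray=(460,530-420)))):
    im,c=load(k);h=cv2.cvtColor(im,cv2.COLOR_BGR2HSV);o=im.copy()
    for n,s in S.items(): show(n,rect(c,M((h[...,1]<40)&(h[...,2]<150)),.006,s),o)
    if k==1:
        show("block",rect(c,M((h[...,1]>95)&(h[...,0]<25)),.026,(286,252)),o)
        roi=np.zeros(h.shape[:2],bool);roi[190:300,350:410]=1
        show("pen",rect(c,M(roi&(((h[...,2]>165)&(h[...,1]<45))|((h[...,0]>100)&(h[...,0]<135)&(h[...,1]>90)))),.0085,(379,246)),o)
    else:
        show("tub",rect(c,M((h[...,1]>140)&((h[...,0]<10)|(h[...,0]>170))),.054,(336,265)),o)
        roi=np.zeros(h.shape[:2],bool);roi[200:302,210:262]=1
        show("cutter",rect(c,M(roi&((h[...,2]<75)|(h[...,1]<22))),.006,(233,250)),o)
    out.append(o[20:310,150:480])
cv2.imwrite("pics/ov.png",cv2.resize(np.hstack(out),None,fx=1.2,fy=1.2))
E
python3 m.py
```

```text
cutter_tray [ 0.6575 -0.2397] [ 56.9306 136.2199] 3.0804
block_tray [ 0.648  -0.0955] [61.507  99.8431] 2.8442
block [ 0.4644 -0.2057] [45.6377 90.3718] 0.2833
pen [ 0.4526 -0.3364] [ 43.6366 143.3638] 0.1597
pen_tray [0.6602 0.2434] [ 31.3829 147.2974] 0.0811
tub_seat [0.6614 0.0838] [62.0842 64.5737] 1.5667
block_tray [ 0.648  -0.0971] [61.6914 98.8522] 2.8497
tub [0.4609 0.0505] [53.9318 54.9663] 0.8377
cutter [0.4581 0.1827] [ 42.3341 128.5298] 0.1649
```

View pics/ov.png

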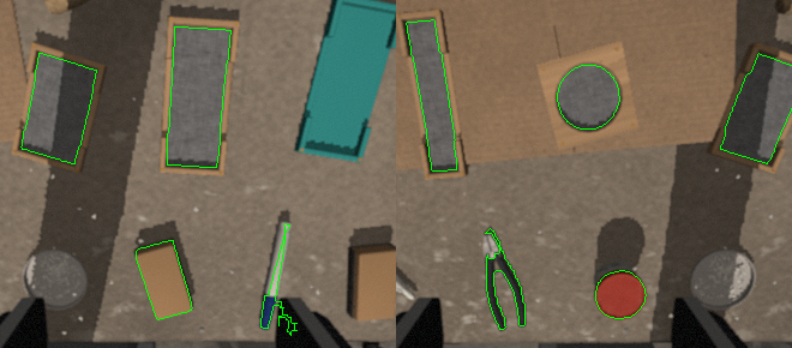

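Sizes match the given ones (trays 57x136, 61.5x100, 31x147; tub lid 54; cutters 42x128). The pen mask leaked onto the background. I'll start with the tub and redo the pen mask in the same run.

```bash
cat >> h.py <<'E'
def descend(xy,z0,z1,yaw,fmax=6,step=.003):
    """fast to z0, then stepwise to z1, stopping on upward force"""
    arm.line_to([*xy,z0],velocity=.2); arm.pause(.1); f0=arm.read_ft_force()[2]
    z=z0
    while z>z1+1e-4:
        z=max(z1,z-step); arm.line_to([*xy,z],velocity=.05)
        f=arm.read_ft_force()[2]-f0
        if f>fmax: break
    print("z",round(z,4),"dF",round(float(f),1),"t",arm.read_time()); return z
def pick(xy,yaw,pre,zt,effort,zfast=.012):
    arm.movep([*xy,.2],q(yaw)); arm.move_gripper(pre)
    z=descend(xy,zt+zfast,zt,yaw); arm.move_gripper(0.,effort)
    print("grip",arm.read_opening(),arm.read_finger_force())
    arm.line_to([*xy,.2],velocity=.2); print("lifted",arm.read_opening(),arm.read_finger_force()); return z
def place(xy,yaw,zt,rel):
    arm.movep([*xy,.2],q(yaw)); z=descend(xy,zt+.012,zt,yaw)
    arm.move_gripper(rel); arm.line_to([*xy,.2],velocity=.2); print("placed",arm.read_opening(),"t",arm.read_time())
E
python3 - <<'E'
from h import *
im=cv2.imread("pics/v1.png");c=np.load("v1.npy",allow_pickle=True).item();h=cv2.cvtColor(im,cv2.COLOR_BGR2HSV).astype(int)
roi=np.zeros(h.shape[:2],bool);roi[195:296,355:396]=1
b=im.astype(int)
m=roi&(((h[...,2]>165)&(h[...,1]<45))|((b[...,0]-b[...,2]>25)))
m=cv2.morphologyEx(m.astype(np.uint8),cv2.MORPH_CLOSE,np.ones((7,7)))
m=cv2.morphologyEx(m,cv2.MORPH_OPEN,np.ones((3,3)))
r=rect(c,m,.0085,(379,246));print("pen",*[np.round(x,4) for x in r[:3]])
cv2.drawContours(im,[r[3]],-1,(0,255,0),1);cv2.imwrite("pics/pen.png",cv2.resize(im[180:310,330:430],None,fx=4,fy=4))
pick((.461,.0505),0,1.0,.1025,30)
place((.6614,.0838),0,.1025+.0065,1.0)
arm.movep([.57,-.2,.36],q(0));c=campose("wrist");np.save("v3.npy",c,allow_pickle=True);cv2.imwrite("pics/v3.png",snapshot("wrist"))
E
```

```text
pen [ 0.4502 -0.333 ] [ 14.0918 113.2683] 3.0567
z 0.1025 dF -0.5 t 6.9583
grip 0.6269173735075925 31.11190617084503
lifted 0.6308601314192016 31.87697410583496
z 0.109 dF 0.5 t 10.4583
placed 0.9997589350740834 t 11.4917
```

View pics/pen.png

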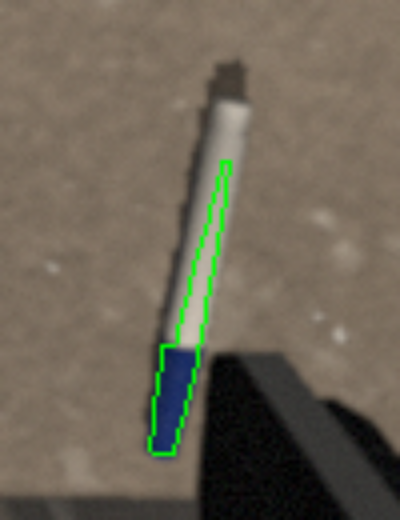

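View pics/v3.png

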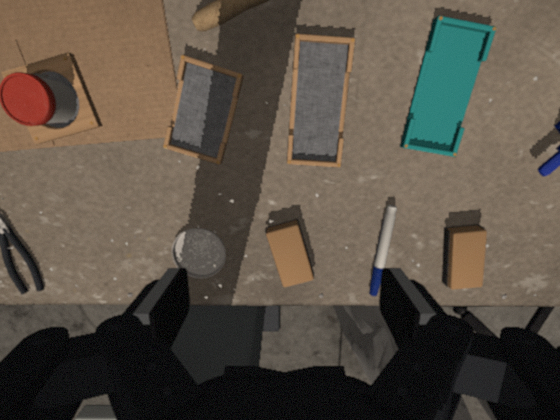

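The tub lid now sits at (28,98) in the seat. In the pen crop the pen's ends are at (230,60) and (163,455), i.e. full-res (387.5,195) and (370.7,293.7), including the dark tip. I'll compute from these, check the length and the tub seating, then do the block.

Run:
```python
from h import *
c=np.load("v1.npy",allow_pickle=True).item()
e=ray(c,[(387.5,195.5),(370.7,293.5)],.0085);d=e[0]-e[1]
print("pen",e.mean(0),np.hypot(*d),np.arctan2(d[1],d[0]))
im=cv2.imread("pics/v3.png");c=np.load("v3.npy",allow_pickle=True).item();h=cv2.cvtColor(im,cv2.COLOR_BGR2HSV)
m=((h[...,1]>140)&((h[...,0]<10)|(h[...,0]>170))).astype(np.uint8)
for z in(.060,.070):print("tub",z,*[np.round(x,4) for x in rect(c,m,z,(28,98))[:3]])
by,bt=.283,2.847-np.pi
pick((.462,-.2062),by,1.0,.079,30)
place((.648,-.0963),bt,.079+.0065,.85)
```

```text
pen [ 0.46683562 -0.33494952] 0.14780935306601486 -0.07939643649170924
tub 0.06 [0.6591 0.079 ] [54.8246 57.9065] 1.3281
tub 0.07 [0.6586 0.0715] [53.34   56.3384] 1.3281
z 0.079 dF 0.3 t 15.6167
grip 0.528914104677157 32.26625382900238
lifted 0.5319667091176354 31.936991214752197
z 0.0855 dF -0.6 t 19.4583
placed 0.8489103600109422 t 20.5667
```

At 148 mm the pen measures 13 mm too long. The dark bit is its shadow (shadows fall towards +x), so the far end is at (388,204.5).

Run:
```python
from h import *
c=np.load("v1.npy",allow_pickle=True).item()
e=ray(c,[(388,204.5),(370.7,293.5)],.0085);d=e[0]-e[1];p=e.mean(0);a=np.arctan2(d[1],d[0])
print("pen",p,np.hypot(*d),a)
assert .128<np.hypot(*d)<.142
pick(p,a,.6,.077,25)
place((.6602,.2434),.081,.077+.0065,.45)
arm.movep([.57,.12,.36],q(0));c=campose("wrist");np.save("v4.npy",c,allow_pickle=True);cv2.imwrite("pics/v4.png",snapshot("wrist"))
```

```text
pen [ 0.46061077 -0.33583086] 0.13556647305702346 -0.0996429458314354
z 0.077 dF -0.9 t 23.8833
grip 0.1711664605466307 24.497585263147812
lifted 0.1691034321846521 24.320694026803267
z 0.0835 dF 0.1 t 29.025
placed 0.4474202899763918 t 30.1167
```

View pics/v4.png

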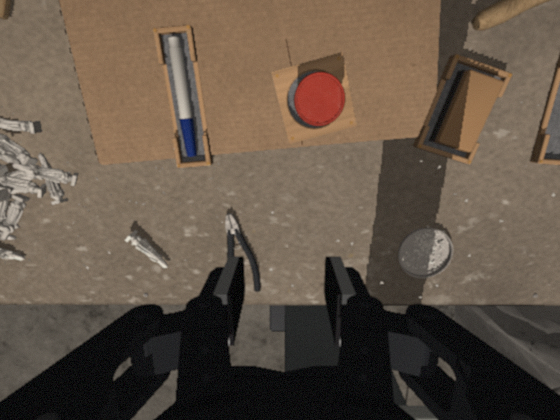

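Pen, block and tub all lie in their holders, with the tub lid at (320,98). Cutters next.

Run:
```python
from h import *
p=(.4575,.1827)
pick(p,.165,.8,.0755,40)
place((.6575,-.2397),3.0804-np.pi,.0755+.0065,.75)
arm.movep([.57,-.1,.36],q(0));arm.move_gripper(1.);c=campose("wrist");np.save("v5.npy",c,allow_pickle=True);a=snapshot("wrist");cv2.imwrite("pics/v5.png",a)
print(arm.read_time())
```

```text
z 0.0755 dF 0.7 t 34.1
grip 0.4065129364112047 38.77720437398011
lifted 0.4058570731982793 38.88219680869952
z 0.082 dF 0.5 t 38.7833
placed 0.7540240987571349 t 39.9167
41.2333
```

View pics/v5.png

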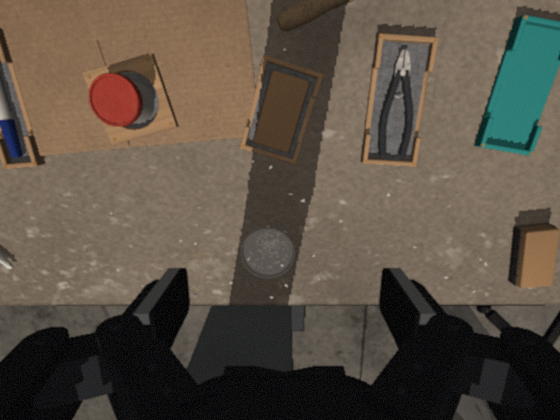

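Everything appears seated: cutters from (404,46) to (395,157) within the pocket, block centred at (284,110), tub lid at (116,98). I'll check it numerically, including lid height from two views.

Run:
```python
from h import *
L={}
for k,s in((4,(320,98)),(5,(116,98))):
    im=cv2.imread(f"pics/v{k}.png");c=np.load(f"v{k}.npy",allow_pickle=True).item();h=cv2.cvtColor(im,cv2.COLOR_BGR2HSV)
    m=((h[...,1]>140)&((h[...,0]<10)|(h[...,0]>170))&(h[...,2]>(130))).astype(np.uint8)
    for z in(.05,.055,.06,.065,.07):print(k,z,*[np.round(x,4) for x in rect(c,m,z,s)[:2]])
    L[k]=(im,c,h)
im,c,h=L[5]
blk=((h[...,1]>95)&(h[...,0]<25)).astype(np.uint8)
blk=cv2.erode(blk,np.ones((2,2)));print("block",*[np.round(x,4) for x in rect(c,blk,.032,(284,110))[:3]])
e=ray(c,[(404,46),(395,157)],.012);d=e[0]-e[1];print("cutter",e.mean(0),np.hypot(*d),np.arctan2(d[1],d[0]))
c=L[4][1];e=ray(c,[(174,37),(192,156)],.0145);d=e[0]-e[1];print("pen",e.mean(0),np.hypot(*d),np.arctan2(d[1],d[0]))
v4=cv2.resize(L[4][0][15:180,140:370],None,fx=1.7,fy=1.7);v5=cv2.resize(im[15:180,225:455],None,fx=1.7,fy=1.7)
cv2.imwrite("pics/fin.png",np.hstack([v4,v5]))
```

```text
4 0.05 [0.6598 0.0816] [53.07   54.2594]
4 0.055 [0.6596 0.0821] [52.3691 53.5427]
4 0.06 [0.6594 0.0827] [51.6682 52.8262]
4 0.065 [0.6591 0.0832] [50.9673 52.1096]
4 0.07 [0.6589 0.0837] [50.2664 51.393 ]
5 0.05 [0.6594 0.088 ] [52.7205 55.0083]
5 0.055 [0.6592 0.0855] [52.026  54.2836]
5 0.06 [0.659 0.083] [51.3316 53.5591]
5 0.065 [0.6587 0.0805] [50.6371 52.8344]
5 0.07 [0.6585 0.078 ] [49.9426 52.1098]
block [0.6717 0.0503] [180.1538 389.4346] 1.5692
cutter [ 0.65647202 -0.24189624] 0.12826393739981384 0.014496231479019291
pen [0.66089581 0.24222788] 0.13565486458088605 0.07230791221738532
```

View pics/fin.png

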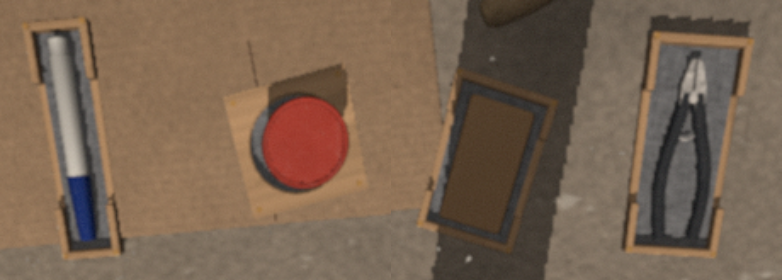

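The lid height triangulates to 60 mm, so the tub is seated. The cutters and pen are centred within about 3 mm, and the block has felt visible on all sides.

```bash
python3 -c "
from station import ticket
print(ticket.finish_job())"
```

```text
the job is handed in; nothing more can be done
None
```

I put the pen, cutters, sanding block and wax tub into their holders and handed the job in at about 41 s of the 93 s; the last pictures show all four seated and the casting and tin lid untouched, but no verdict was returned.

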